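# Put the punch set back in its storage rack in reverse order

### The job

The four press punches have come back from the press on the aluminium carrier: put them into the wooden storage rack, one to a bay, with the order reversed with respect to the knobs: the punch nearest the carrier's knob goes into the bay farthest from the rack's knob, the next into the next bay, and so on, so that the one farthest from the carrier's knob ends nearest the rack's knob. Stand each one upright with its foot flat on the floor of its bay, set down gently: never drop a punch or knock one over.

Things in the scene. Friction and masses are not known exactly. Their poses are not given: they have to be found in the camera images.
- carrier: Fixed aluminium plate, 76 x 330 x 6 mm, lying crosswise on the bench, with a black knob at one end and four white square nests in a row. It and the rack swap places between starts. Origin on the bench under the middle of the nest row; y runs along the row towards the knob, z up. Nests at y = -105, -35, +35, +105 mm; knob at y = +163 mm, 46 mm high, 26 mm diameter.
- rack: Fixed rack of pale wood, 84 x 330 mm, with a dark wooden knob at one end and four empty square bays in a row. Origin on the bench under the middle of the bay row; y runs along the row towards the knob, z up. Bay centres at x = 0, y = -105, -35, +35, +105 mm; bays 60 x 60 mm inside, floor 10 mm and wall tops 18 mm above the bench. Knob at y = +163 mm, 46 mm high, 26 mm diameter.
- nest_pin: White plastic nest, fixed on the carrier, in which the pin punch stands at the start: 60 mm square inside, 68 mm outside. Origin at the centre of its underside, 6 mm above the bench; its floor is 4 mm and its wall tops 12 mm above the origin. Axes parallel to the carrier's. The nests look alike; which is where on the carrier changes between starts.
- nest_drum: White plastic nest, fixed on the carrier, in which the drum punch stands at the start: 60 mm square inside, 68 mm outside. Origin at the centre of its underside, 6 mm above the bench; its floor is 4 mm and its wall tops 12 mm above the origin. Axes parallel to the carrier's. The nests look alike; which is where on the carrier changes between starts.
- nest_square: White plastic nest, fixed on the carrier, in which the square punch stands at the start: 60 mm square inside, 68 mm outside. Origin at the centre of its underside, 6 mm above the bench; its floor is 4 mm and its wall tops 12 mm above the origin. Axes parallel to the carrier's. The nests look alike; which is where on the carrier changes between starts.
- nest_blade: White plastic nest, fixed on the carrier, in which the blade punch stands at the start: 60 mm square inside, 68 mm outside. Origin at the centre of its underside, 6 mm above the bench; its floor is 4 mm and its wall tops 12 mm above the origin. Axes parallel to the carrier's. The nests look alike; which is where on the carrier changes between starts.
- punch_pin: Loose steel press punch standing upright in its nest: slim round post, 18 mm diameter, on a round dark foot 44 mm in diameter and 8 mm thick; 78 mm tall in all. Origin at the centre of the underside of the foot, z up along the post, x across the row and y along it at the start (to within 0.15 rad). 0.2 to 0.65 kg.
- punch_drum: Loose steel press punch standing upright in its nest: thick round post, 38 mm diameter, with a dark disc in the middle of its top, on a round dark foot 44 mm in diameter and 8 mm thick; 58 mm tall in all. Origin at the centre of the underside of the foot, z up along the post, x across the row and y along it at the start (to within 0.15 rad). 0.2 to 0.65 kg.
- punch_square: Loose steel press punch standing upright in its nest: square post, 28 x 28 mm, on a round dark foot 44 mm in diameter and 8 mm thick; 70 mm tall in all. Origin at the centre of the underside of the foot, z up along the post, x across the row and y along it at the start (to within 0.15 rad). 0.2 to 0.65 kg.
- punch_blade: Loose steel press punch standing upright in its nest: flat oblong post, 14 mm along its own x and 40 mm along its own y (at the start the 40 mm side lies along the row), on a round dark foot 44 mm in diameter and 8 mm thick; 65 mm tall in all. Origin at the centre of the underside of the foot, z up along the post, x across the row and y along it at the start (to within 0.15 rad). 0.2 to 0.65 kg.
There are look-alikes about, which are no part of the job. What is shaped like the punch_square but orange or red is not meant.

How it is judged:
By the outcome, as a careful person would: the job done as asked, in the order asked, and still so for the second after the job is handed in, with the robot touching nothing.
It also fails if it takes over 96 s, if anything falls off the work surface, if the arm or the gripper's body presses on something with over 40 N, if the wrist force passes 120 N, or if a joint passes its speed limit or range.

### The arm

A 6-joint arm with a two-finger parallel gripper is mounted at the origin on the work surface. World frame = base frame: x ahead of the robot, y to its left, z up, the work surface at z = 0. Lengths are in mm, angles in rad, forces in N, time in s.
With the tool pointing down it reaches from about 350 to 975 mm from the base axis. Payload 7.1 kg.
Tool frame: the origin (TCP) lies at the very end of the fingers, on their centre line; the grasp point (between the pads) lies 19 mm behind it; z points along the fingers, y is the line along which they close (so a half turn about z gives the same grasp; the last joint's range is limited). The gripper opens to 88 mm and grips with 3 to 60 N. Pads are 20 mm wide; open, the fingers measure 115 mm over their backs; the gripper's body (75 mm by 178 mm) begins 61 mm behind the grasp point.
Start: joints at [-1.132, 0.423, 1.63, -0, 1.089, -0.019], TCP at [276.249, -560.617, 222.675] pointing down, gripper open.
Joint ranges: [-3, 3], [-0.9, 2.11], [0.09, 2.58], [-1.31, 4.45], [0.11, 2.69], [-2.54, 2.54]. Speed limits (rad/s): [2.39, 2.39, 3.01, 3.14, 3.14, 3.14].

### API

Orientations are given as a unit quaternion [w, x, y, z].
In Python, from bench import sensors, eyes, sign_off gives the robot as it stands.
- The arm moves only by the shell command python3 -m inch 'ROWS' [OPENING] [FORCE]. ROWS is a JSON object of lists of equal length, an entry for each row: "travel": the shift along the tool's x, y, z in m, a list of three; "twist": the turn about the tool's z in rad. A call has exactly 10 rows; each row shifts and turns the commanded pose from where the row before left it, along the tool's axes as they then stand; what a row does not reach is not made up. A row lasts 1/8 s, in which the tool goes at most 62.5 mm and 10.7 degrees, less where a joint would pass 70% of its speed; a pose out of reach is approached as far as the arm can. A call is refused whole if a number of a shift passes 0.0625 or a number of a turn 0.188, either way. A call with a gripper value outside its range is refused whole. OPENING is the opening, from -1 (shut) to 1 (fully open), set as the call begins (- or left out, the last holds). The fingers move at their own pace and stop on an object; FORCE is the grip in N (left out, the last holds). Time passes only in rows, so rows that do not move let the fingers close, or fill a call up. It gives the time, the measured TCP pose, the force, the opening and the grip force at its end, in the units of the state.
- sensors.get_obs(): the state, without advancing time (a new reading comes with each control period).
- eyes.get_image(name): name is "side" or "top" or "wrist"; returns a dict with "pixels" (480x640x3 uint8, red, green, blue), "depth" (480x640 float32, mm along the optical axis (not along the pixel's ray), 0 where there is no reading), "K" (3x3 intrinsics, pixels), "world_from_camera" (4x4, takes a point from camera to world coordinates). Camera axes: x right, y down, z forward; pixel columns grow to the right and rows downward; lengths in mm; the calibration is good to about 2 mm. A picture is of the moment at which its call begins.
- sign_off(): hands the job in; it is judged then, once.
Trained networks look in the newest picture that a camera, given by its name, has taken for a name from the list of things; names that differ only in an ending like _2 or _b are one class to them, and where a whole thing is asked for, a point or a joint stands for the part that bears it (a point fixed in the world has none). Each returns a list of dicts, best first, with "p" (0 to 1); they miss things now and then, are a little off and sometimes report something else, mostly with a low value. They report only what shows in the picture. A call takes as long as a camera call. They do not tell look-alikes from the thing itself.
- eyes.boxes_of(camera, label): "centre" ([x, y, z] in mm, in world coordinates, good to about 4 mm: the middle of the surface that is visible of it).
- eyes.silhouettes(camera, label): "region" (480x640 bool, what is visible of it).
- eyes.place_of(camera, label): "centre" ([x, y, z] in mm, in world coordinates, good to about 4 mm: a listed point, or the origin of a listed thing).
The state is a dict: "clock": time; "joints": joint angles; "joint_vel": joint speeds; "joint_torque": joint torques, N m; "eef_pos": TCP position; "eef_rot": TCP orientation; "force": force on the tool from outside, world axes, zero at the start; "torque": the same for the moment, N m; "opening": finger opening in mm; "finger_force": force on a finger pad.
Only numpy, scipy, OpenCV 4.12 (cv2) and the standard library are available. Lean on these libraries where they do the work, as an engineer would, in place of code of your own. Each camera call takes 0.05 s, during which the arm holds its last target. There are 200 camera calls.

## Working session

There is one attempt and no reset: what is moved stays moved. The work goes in short steps, Python scripts to look and compute and a shell command to move; the robot and the scene stay as the last step left them, time stands still between calls to the robot, and variables do not carry over. Pictures are saved under pics/ and viewed, at most 14 in all, crops included, and the job is handed in when it is done.

```bash
mkdir -p pics; python3 - <<'E'
from bench import sensors, eyes
import cv2
o=sensors.get_obs();print({k:o[k] for k in('clock','eef_pos','eef_rot','opening')})
for c in('top','side'):
    im=eyes.get_image(c);cv2.imwrite(f'pics/{c}0.png',im['pixels'][:,:,::-1])
    for l in['carrier','rack','punch_pin','punch_drum','punch_square','punch_blade','nest_pin']:
        print(c,l,[(round(d['p'],2),[round(float(x)) for x in d['centre']]) for d in eyes.place_of(c,l)][:5])
E
```

```text
{'clock': 0.0, 'eef_pos': array([ 276.01144355, -560.12276208,  221.90540129]), 'eef_rot': array([-7.55014817e-04,  9.73916596e-01,  2.26904968e-01, -1.70519761e-04]), 'opening': 87.59766382797595}
top carrier []
top rack [(0.97, [457, -102, 1])]
top punch_pin [(0.91, [640, 85, 14])]
top punch_drum [(0.95, [636, 6, 14])]
top punch_square [(0.85, [636, -59, 8]), (0.85, [749, -58, 0]), (0.74, [756, 54, -1]), (0.68, [735, -132, -4]), (0.55, [640, 81, 8])]
top punch_blade [(0.85, [649, 154, 10])]
top nest_pin [(0.6, [641, 81, 4])]
side carrier []
side rack [(0.95, [458, -99, 4]), (0.57, [636, -62, 16])]
side punch_pin [(0.64, [640, 81, 9])]
side punch_drum [(0.93, [638, 6, 12])]
side punch_square [(0.94, [748, -53, 1]), (0.82, [634, -60, 14]), (0.69, [738, -130, 0]), (0.66, [749, 49, 0])]
side punch_blade [(0.81, [650, 151, 9])]
side nest_pin [(0.87, [642, 82, 6])]
```

View pics/top0.png

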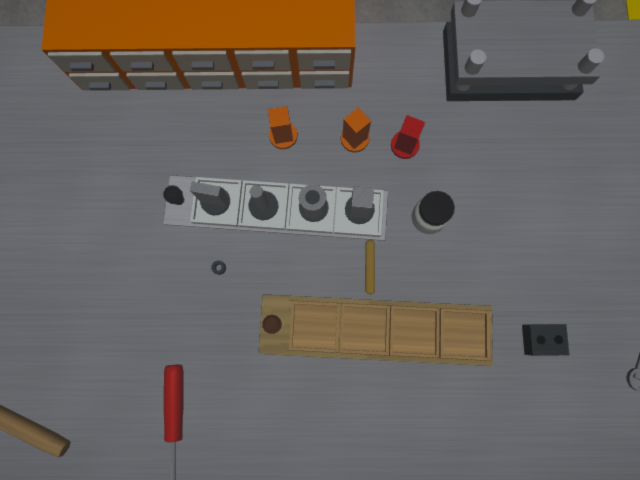

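View pics/side0.png

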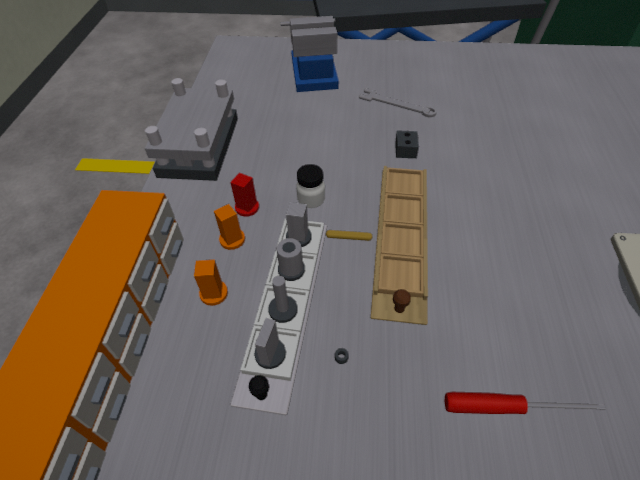

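The top view shows the carrier with its black knob at (173,195). From the knob come blade (210,195), pin (260,200), drum (313,203) and square (360,205). The rack knob is at (271,324), with bays at about (315,328), (364,330), (413,332) and (464,334).

Square candidates are orange (281,125), orange (356,130), red (408,137) and grey (361,205). Only the grey one is steel and in a nest, so it is the one meant. I'll measure next and take a confirming crop.

```bash
cat > h.py <<'E'
import numpy as np, cv2
from bench import sensors, eyes
def cloud(c):
    im=eyes.get_image(c);d=im['depth'];K=im['K'];v,u=np.mgrid[:480,:640]
    P=np.stack([(u-K[0,2])/K[0,0]*d,(v-K[1,2])/K[1,1]*d,d,np.ones_like(d)],-1)@np.array(im['world_from_camera']).T
    P=P[...,:3];P[d<=0]=np.nan
    return im,P
def rect(p):
    (c,s,a)=cv2.minAreaRect(p[:,:2].astype(np.float32)); return np.round(c,1),np.round(s,1),round(a,1)
E
python3 - <<'E'
from h import *
for c in('top','side'):
    im,P=cloud(c)
    if c=='top': cv2.imwrite('pics/crop.png',cv2.resize(im['pixels'][90:250,150:460,::-1],None,fx=2.5,fy=2.5,interpolation=2))
    x,y,z=P[...,0],P[...,1],P[...,2]
    for n,yy,h in(('blade',154,75),('pin',85,88),('drum',6,68),('square',-59,80)):
        near=(abs(x-640)<40)&(abs(y-yy)<33)
        m=near&(abs(z-h)<4)
        print(c,n,'top',m.sum(),np.round(P[m].mean(0),1) if m.any() else'',rect(P[m]) if m.sum()>4 else'')
        m=near&(z>17)&(z<23)
        print('   foot',m.sum(), rect(P[m]) if m.sum()>4 else'')
    r=eyes.silhouettes(c,'rack')[0]['region']
    R=r&(x>400)&(x<520)
    w=P[R&(z>15)&(z<22)];print('rackwalls',len(w),rect(w))
    k=P[R&(z>30)];print('knob',len(k),k.mean(0),k.max(0)[2])
    m=(R&(z>6)&(z<13.5)).astype(np.uint8)
    n,L,st,ce=cv2.connectedComponentsWithStats(m,connectivity=4)
    for i in range(1,n):
        if st[i,4]>200: q=P[L==i];print('floor',st[i,4],np.round(q.mean(0),1),rect(q))
E
```

```text
top blade top 315 [648.9 151.9  74.9] (array([649.5, 152.5]), array([40.3, 14.5]), 78.8)
   foot 439 (array([646. , 153.1]), array([64.9, 67.5]), 89.4)
top pin top 142 [641.4  80.8  87.9] (array([641.9,  80.8]), array([17.2, 16.5]), 3.3)
   foot 747 (array([643. ,  85.2]), array([73.3, 65.3]), 0.3)
top drum top 576 [638.    7.1  68.2] (array([638.8,   7.4]), array([35.6, 37.3]), 89.8)
   foot 414 (array([636.8,   6.3]), array([64.9, 71. ]), 89.5)
top square top 436 [634.4 -60.3  80. ] (array([634.7, -60.2]), array([28., 28.]), 83.9)
   foot 426 (array([634.1, -59. ]), array([65.8, 66.8]), 89.5)
rackwalls 4135 (array([460. , -99.3]), array([286.5,  81.1]), 86.8)
knob 290 [468.94196566  62.8529722   43.6806813 ] 49.36826370439974
floor 1821 [465.6   5.8  10.1] (array([465.9,   5.9]), array([60.2, 60.1]), 86.8)
floor 1834 [461.7 -64.5  10.1] (array([461.9, -64.4]), array([60.1, 60.1]), 87.0)
floor 1838 [ 457.8 -134.9   10.2] (array([ 458.1, -134.8]), array([59.7, 60.1]), 86.9)
floor 1815 [ 454.  -205.6   10.2] (array([ 454.2, -205.4]), array([58.3, 60.2]), 87.4)
side blade top 324 [647.
[... 353 characters left out ...]
, 36.9]), 26.2)
   foot 214 (array([635.2,   6.3]), array([70.3, 64.7]), 0.3)
side square top 251 [632.1 -58.8  79.1] (array([632., -60.]), array([28.7, 27.9]), 84.1)
   foot 120 (array([633.1, -61. ]), array([64.5, 59.1]), 83.2)
rackwalls 2246 (array([457.8, -84.4]), array([312.4,  81.2]), 86.7)
knob 263 [467.45834509  68.13618897  41.40273546] 48.05568737060355
floor 666 [ 450.  -209.6    9.4] (array([ 450.4, -208.9]), array([55.2, 59.5]), 86.3)
floor 794 [ 454.1 -139.1    9.4] (array([ 454.5, -138.3]), array([55.9, 59.6]), 86.7)
floor 947 [458.2 -68.5   9.4] (array([458.5, -68. ]), array([56.4, 59.9]), 87.0)
floor 1146 [462.1   2.4   9.3] (array([462.5,   3.1]), array([57.4, 60. ]), 86.6)
```

View pics/crop.png

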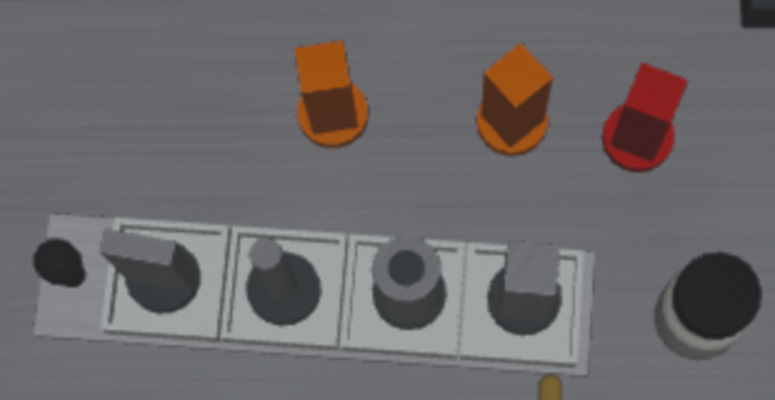

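The crop shows the grey square punch at (530,265), standing in its nest. The orange ones (325,90) and (515,95) and the red one (640,115) stand on the bare bench, so grey is the one. I'll do blade first.

```bash
cat >> h.py <<'E'
def todo(x,y,z,yaw=None):
    o=sensors.get_obs();p=o['eef_pos'];q=o['eef_rot'];yw=2*np.arctan2(q[2],q[1])
    t=yw if yaw is None else yaw
    d=np.array([x,y,z])-p;c,s=np.cos(t),np.sin(t)
    w=(yw-t+np.pi/2)%np.pi-np.pi/2
    print('t',round(o['clock'],2),'twist',round(w,4),'then tool mm',np.round([d[0]*c+d[1]*s,d[0]*s-d[1]*c,-d[2]],1),'open',round(o['opening'],1),'ff',o['finger_force'],'F',np.round(o['force'],1),'pos',np.round(p,1))
E
python3 -m inch '{"travel":[[0,0,0],[0,0,0],[0,0,0],[0,0,0],[0,0,0],[0.055,0.016,0],[0.055,0.016,0],[0.055,0.016,0],[0.055,0.016,0],[0.055,0.016,0]],"twist":[-0.1836,-0.1836,-0.1836,-0.1836,-0.1836,0,0,0,0,0]}' 1 40
python3 -m inch '{"travel":[[0.055,0.016,0.009],[0.055,0.016,0.009],[0.055,0.016,0.009],[0.055,0.016,0.009],[0.055,0.016,0.009],[0.055,0.016,0.009],[0.055,0.016,0.009],[0.055,0.016,0.009],[0.055,0.016,0.009],[0,0,0]],"twist":[0,0,0,0,0,0,0,0,0,0]}'
python3 -c "
from h import *
todo(648,152.5,36,1.376)"
```

```text
clock: 2.25
eef_pos: [408.7, -304.8, 222.9]
eef_rot: [0.0, 0.773, 0.635, 0.0]
force: [0.5, 0.2, 0.6]
opening: 88.0
finger_force: 0.0
clock: 3.5
eef_pos: [646.2, 154.9, 140.8]
eef_rot: [-0.0, 0.771, 0.636, 0.0]
force: [-0.9, -0.3, -0.0]
opening: 87.7
finger_force: 0.0
t 3.5 twist 0.0037 then tool mm [ -2.    2.3 104.8] open 87.7 ff 0.0 F [-0.9 -0.3 -0. ] pos [646.2 154.9 140.8]
```

```bash
python3 -m inch '{"travel":[[-0.002,0.0023,0],[0,0,0.02],[0,0,0.02],[0,0,0.02],[0,0,0.015],[0,0,0.015],[0,0,0.008],[0,0,0.007],[0,0,0],[0,0,0]],"twist":[0,0,0,0,0,0,0,0,0,0]}'
python3 -m inch '{"travel":[[0,0,0],[0,0,0],[0,0,0],[0,0,0],[0,0,0],[0,0,0],[0,0,0],[0,0,0],[0,0,0],[0,0,0]],"twist":[0,0,0,0,0,0,0,0,0,0]}' -1 40
python3 -c "
from h import *
todo(648,152.5,36,1.376)"
```

```text
clock: 4.75
eef_pos: [647.4, 149.1, 37.2]
eef_rot: [0.0, 0.773, 0.635, 0.0]
force: [0.2, 0.0, -0.1]
opening: 87.7
finger_force: 0.0
clock: 6.0
eef_pos: [647.3, 149.0, 36.7]
eef_rot: [0.0, 0.773, 0.635, 0.0]
force: [1.8, -0.2, -1.3]
opening: 13.8
finger_force: 40.0
t 6.0 twist -0.0003 then tool mm [3.6 0.  0.7] open 13.8 ff 39.99850630760193 F [ 1.8 -0.2 -1.3] pos [647.3 149.   36.7]
```

```bash
python3 -m inch '{"travel":[[0,0,-0.01],[0,0,-0.02],[0,0,-0.025],[0,0,-0.025],[0,0,-0.02],[-0.03,-0.009,0],[-0.045,-0.014,0],[-0.05,-0.016,0],[-0.05,-0.016,0],[-0.05,-0.016,0]],"twist":[0,0,0,0,0,0,0,0,0,0]}'
python3 -m inch '{"travel":[[-0.05,-0.016,0],[-0.05,-0.016,0],[-0.04,-0.012,0],[-0.024,-0.007,0],[0,0,0.02],[0,0,0.02],[0,0,0.02],[0,0,0.01],[0,0,0],[0,0,0]],"twist":[0,0,0,0,0,0,0,0,0,0]}'
python3 -c "
from h import *
todo(452.3,-209.5,37,1.376)"
```

```text
clock: 7.25
eef_pos: [533.0, -59.3, 137.6]
eef_rot: [0.0, 0.772, 0.635, 0.0]
force: [1.1, 0.2, -2.3]
opening: 13.8
finger_force: 40.0
clock: 8.5
eef_pos: [452.6, -209.2, 67.4]
eef_rot: [0.001, 0.773, 0.635, 0.0]
force: [0.5, -0.1, -2.9]
opening: 14.1
finger_force: 40.0
t 8.5 twist -0.0001 then tool mm [-0.3 -0.2 30.4] open 14.1 ff 39.998624324798584 F [ 0.5 -0.1 -2.9] pos [ 452.6 -209.2   67.4]
```

```bash
python3 -m inch '{"travel":[[0,0,0.008],[0,0,0.008],[0,0,0.005],[0,0,0.003],[0,0,0.002],[0,0,0.002],[0,0,0.001],[0,0,0.001],[0,0,0.0005],[0,0,0]],"twist":[0,0,0,0,0,0,0,0,0,0]}'
python3 - <<'E'
from h import *
todo(452.3,-209.5,37,1.376)
im=eyes.get_image('side');cv2.imwrite('pics/s1.png',cv2.resize(im['pixels'][120:320,300:500,::-1],None,fx=3,fy=3,interpolation=2))
E
```

```text
clock: 9.75
eef_pos: [452.1, -209.1, 36.6]
eef_rot: [0.0, 0.773, 0.635, 0.0]
force: [-1.9, 0.9, 4.1]
opening: 14.1
finger_force: 40.0
t 9.75 twist -0.0002 then tool mm [-0.4  0.3 -0.4] open 14.1 ff 40.0010222196579 F [-1.9  0.9  4.1] pos [ 452.1 -209.1   36.6]
```

View pics/s1.png

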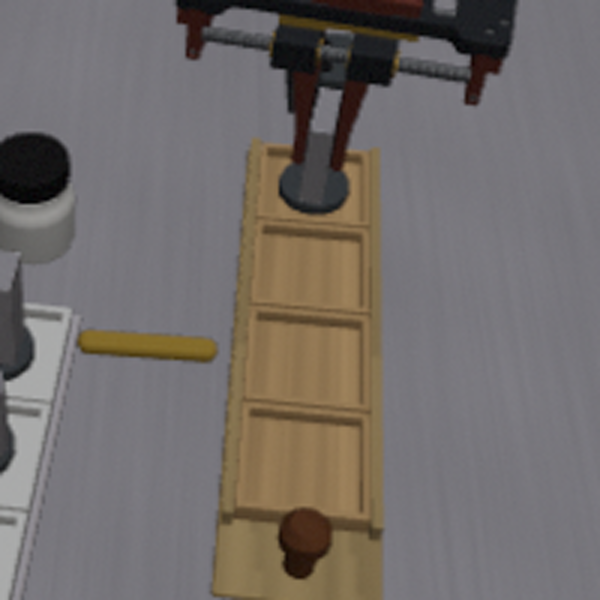

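Picture: the blade's foot sits inside the end bay at (313,188), with contact felt. I'll release it and go to the pin.

```bash
python3 -m inch '{"travel":[[0,0,0],[0,0,0],[0,0,0],[0,0,0],[0,0,0],[0,0,-0.01],[0,0,-0.02],[0,0,-0.025],[0,0,-0.025],[0,0,-0.02]],"twist":[0,0,0,0,0,0,0,0,0,0]}' 1
python3 -m inch '{"travel":[[0,0,0],[0.03,0.017,0],[0.045,0.0255,0],[0.05,0.028,0],[0.05,0.028,0],[0.05,0.028,0],[0.04,0.023,0],[0.025,0.014,0],[0.011,0.007,0],[0,0,0]],"twist":[-0.134,0,0,0,0,0,0,0,0,0]}'
python3 - <<'E'
from h import *
todo(640.5,81.3,40,1.51)
im,P=cloud('top');x,y,z=P[...,0],P[...,1],P[...,2]
m=(abs(x-453)<40)&(abs(y+206)<33)&(abs(z-75)<4);print(m.sum(),rect(P[m]) if m.sum()>4 else'')
E
```

```text
clock: 11.05
eef_pos: [452.2, -209.1, 137.9]
eef_rot: [0.001, 0.773, 0.635, 0.0]
force: [-0.7, 0.9, 0.8]
opening: 88.1
finger_force: 0.0
clock: 12.3
eef_pos: [640.5, 81.1, 136.3]
eef_rot: [0.0, 0.728, 0.685, -0.0]
force: [-0.3, 0.2, -0.2]
opening: 87.9
finger_force: 0.0
t 12.3 twist 0.0005 then tool mm [ 0.2 -0.  96.3] open 87.9 ff 0.0 F [-0.3  0.2 -0.2] pos [640.5  81.1 136.3]
361 (array([ 453.9, -204.9]), array([40.6, 13.9]), 78.9)
```

```bash
python3 -m inch '{"travel":[[0,0,0.015],[0,0,0.02],[0,0,0.02],[0,0,0.015],[0,0,0.012],[0,0,0.008],[0,0,0.006],[0,0,0],[0,0,0],[0,0,0]],"twist":[0,0,0,0,0,0,0,0,0,0]}'
python3 -m inch '{"travel":[[0,0,0],[0,0,0],[0,0,0],[0,0,0],[0,0,0],[0,0,0],[0,0,0],[0,0,0],[0,0,0],[0,0,0]],"twist":[0,0,0,0,0,0,0,0,0,0]}' -1 40
python3 -c "
from h import *
todo(457,-136,40,1.51)"
```

```text
clock: 13.6
eef_pos: [640.9, 81.1, 40.7]
eef_rot: [0.0, 0.728, 0.685, 0.0]
force: [0.7, 0.0, -0.1]
opening: 87.6
finger_force: 0.0
clock: 14.85
eef_pos: [640.5, 81.0, 40.1]
eef_rot: [0.0, 0.728, 0.685, 0.0]
force: [1.1, -0.3, -1.6]
opening: 17.5
finger_force: 40.0
t 14.85 twist -0.0002 then tool mm [-2.278e+02 -1.700e+02  1.000e-01] open 17.5 ff 39.99351382255554 F [ 1.1 -0.3 -1.6] pos [640.5  81.   40.1]
```

```bash
python3 -m inch '{"travel":[[0,0,-0.01],[0,0,-0.02],[0,0,-0.025],[0,0,-0.025],[0,0,-0.02],[-0.03,-0.0224,0],[-0.045,-0.0336,0],[-0.045,-0.0336,0],[-0.045,-0.0336,0],[-0.035,-0.0261,0]],"twist":[0,0,0,0,0,0,0,0,0,0]}'
python3 -m inch '{"travel":[[-0.02,-0.0149,0],[-0.0078,-0.0058,0],[0,0,0],[0,0,0.015],[0,0,0.02],[0,0,0.02],[0,0,0.015],[0,0,0.01],[0,0,0.005],[0,0,0]],"twist":[0,0,0,0,0,0,0,0,0,0]}'
python3 -c "
from h import *
todo(457,-136,40,1.51)"
```

```text
clock: 16.1
eef_pos: [477.9, -110.8, 141.1]
eef_rot: [0.0, 0.728, 0.685, 0.0]
force: [0.7, -0.9, -2.2]
opening: 17.6
finger_force: 40.0
clock: 17.35
eef_pos: [457.0, -135.9, 55.0]
eef_rot: [-0.0, 0.728, 0.685, -0.0]
force: [-0.4, 0.0, -2.0]
opening: 17.1
finger_force: 40.0
t 17.35 twist -0.0002 then tool mm [-0.1 -0.  15. ] open 17.1 ff 39.99322950839996 F [-0.4  0.  -2. ] pos [ 457.  -135.9   55. ]
```

```bash
python3 -m inch '{"travel":[[0,0,0.005],[0,0,0.004],[0,0,0.002],[0,0,0.002],[0,0,0.001],[0,0,0.001],[0,0,0.0004],[0,0,0],[0,0,0],[0,0,0]],"twist":[0,0,0,0,0,0,0,0,0,0]}'
python3 -c "
from h import *
todo(637.3,7.4,34,1.51)"
```

```text
clock: 18.6
eef_pos: [457.1, -136.0, 40.0]
eef_rot: [0.0, 0.728, 0.685, 0.0]
force: [-0.8, 1.0, 4.8]
opening: 17.7
finger_force: 40.0
t 18.6 twist -0.0002 then tool mm [154.1 171.2   6. ] open 17.7 ff 40.000340938568115 F [-0.8  1.   4.8] pos [ 457.1 -136.    40. ]
```

```bash
python3 -m inch '{"travel":[[0,0,0],[0,0,0],[0,0,0],[0,0,0],[0,0,0],[0,0,-0.01],[0,0,-0.02],[0,0,-0.025],[0,0,-0.025],[0,0,-0.02]],"twist":[0,0,0,0,0,0,0,0,0,0]}' 1
python3 -m inch '{"travel":[[0.02,0.0222,0],[0.035,0.0389,0],[0.035,0.0389,0],[0.03,0.0333,0],[0.02,0.0222,0],[0.01,0.0111,0],[0.0041,0.0046,0],[0,0,0],[0,0,0],[0,0,0]],"twist":[0,0,0,0,0,0,0,0,0,0]}'
python3 - <<'E'
from h import *
todo(637.3,7.4,34,1.51)
im,P=cloud('top');x,y,z=P[...,0],P[...,1],P[...,2]
m=(abs(x-457)<40)&(abs(y+136)<33)&(abs(z-88)<4);print(m.sum(),rect(P[m]) if m.sum()>4 else'')
E
```

```text
clock: 19.85
eef_pos: [457.2, -136.1, 141.5]
eef_rot: [0.001, 0.728, 0.685, 0.0]
force: [-0.3, 1.2, -0.5]
opening: 87.7
finger_force: 0.0
clock: 21.1
eef_pos: [636.7, 6.8, 139.8]
eef_rot: [-0.0, 0.729, 0.685, -0.0]
force: [0.4, 0.2, -0.2]
opening: 88.1
finger_force: 0.0
t 21.1 twist -0.001 then tool mm [  0.6   0.5 105.8] open 88.1 ff 0.0 F [ 0.4  0.2 -0.2] pos [636.7   6.8 139.8]
0
```

```bash
python3 - <<'E'
from h import *
im,P=cloud('side');x,y,z=P[...,0],P[...,1],P[...,2]
m=(abs(x-457)<40)&(abs(y+136)<33)&(abs(z-88)<4);print(m.sum(),rect(P[m]) if m.sum()>4 else'')
cv2.imwrite('pics/s2.png',cv2.resize(im['pixels'][100:360,220:480,::-1],None,fx=2.3,fy=2.3,interpolation=2))
E
```

```text
76 (array([ 454.8, -134.4]), array([17.3, 17.1]), 27.5)
```

View pics/s2.png

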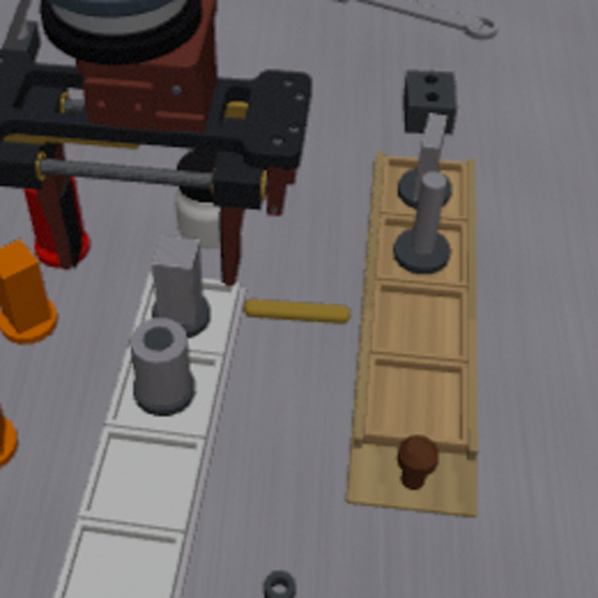

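Blade (425,180) and pin (425,245) both stand upright in the two bays farthest from the knob. Next is the drum.

```bash
python3 -m inch '{"travel":[[0,0,0.02],[0,0,0.02],[0,0,0.02],[0,0,0.018],[0,0,0.012],[0,0,0.01],[0,0,0.006],[0,0,0],[0,0,0],[0,0,0]],"twist":[0,0,0,0,0,0,0,0,0,0]}'
python3 -m inch '{"travel":[[0,0,0],[0,0,0],[0,0,0],[0,0,0],[0,0,0],[0,0,0],[0,0,0],[0,0,0],[0,0,0],[0,0,0]],"twist":[0,0,0,0,0,0,0,0,0,0]}' -1 40
python3 -c "
from h import *
todo(461,-65.5,34,1.51)"
```

```text
clock: 22.45
eef_pos: [637.6, 7.4, 34.3]
eef_rot: [0.0, 0.728, 0.685, 0.0]
force: [-1.1, 0.3, 0.1]
opening: 88.1
finger_force: 0.0
clock: 23.7
eef_pos: [637.5, 7.4, 33.9]
eef_rot: [0.0, 0.728, 0.685, 0.0]
force: [2.9, 0.2, -0.9]
opening: 37.6
finger_force: 40.0
t 23.7 twist -0.0002 then tool mm [-8.350e+01 -1.717e+02 -1.000e-01] open 37.6 ff 39.99569892883301 F [ 2.9  0.2 -0.9] pos [637.5   7.4  33.9]
```

```bash
python3 -m inch '{"travel":[[0,0,-0.01],[0,0,-0.02],[0,0,-0.025],[0,0,-0.025],[0,0,-0.02],[-0.015,-0.0308,0],[-0.02,-0.0411,0],[-0.02,-0.0411,0],[-0.015,-0.0308,0],[-0.009,-0.0185,0]],"twist":[0,0,0,0,0,0,0,0,0,0]}'
python3 -m inch '{"travel":[[-0.0045,-0.0094,0],[0,0,0],[0,0,0.015],[0,0,0.02],[0,0,0.02],[0,0,0.015],[0,0,0.01],[0,0,0.005],[0,0,0],[0,0,0]],"twist":[0,0,0,0,0,0,0,0,0,0]}'
python3 -c "
from h import *
todo(461,-65.5,34,1.51)"
```

```text
clock: 24.95
eef_pos: [468.4, -62.0, 134.5]
eef_rot: [-0.0, 0.729, 0.685, -0.0]
force: [-0.0, 0.6, -4.0]
opening: 37.5
finger_force: 40.0
clock: 26.2
eef_pos: [461.2, -65.6, 49.2]
eef_rot: [0.0, 0.728, 0.685, 0.0]
force: [0.1, 0.8, -4.5]
opening: 37.5
finger_force: 40.0
t 26.2 twist -0.0003 then tool mm [ 0.  -0.2 15.2] open 37.5 ff 39.99294340610504 F [ 0.1  0.8 -4.5] pos [461.2 -65.6  49.2]
```

```bash
python3 -m inch '{"travel":[[0,0,0.005],[0,0,0.004],[0,0,0.002],[0,0,0.002],[0,0,0.001],[0,0,0.001],[0,0,0.0004],[0,0,0],[0,0,0],[0,0,0]],"twist":[0,0,0,0,0,0,0,0,0,0]}'
python3 -c "
from h import *
todo(633.3,-60.1,38,1.466)"
```

```text
clock: 27.45
eef_pos: [460.9, -65.5, 33.7]
eef_rot: [0.0, 0.728, 0.685, 0.0]
force: [-1.5, -0.1, 6.2]
opening: 37.7
finger_force: 40.0
t 27.45 twist 0.0438 then tool mm [ 23.4 170.9  -4.3] open 37.7 ff 39.99913930892944 F [-1.5 -0.1  6.2] pos [460.9 -65.5  33.7]
```

```bash
python3 -m inch '{"travel":[[0,0,0],[0,0,0],[0,0,0],[0,0,0],[0,0,0],[0,0,-0.01],[0,0,-0.02],[0,0,-0.025],[0,0,-0.029],[0,0,-0.02]],"twist":[0,0,0,0,0,0,0,0,0,0]}' 1
python3 -m inch '{"travel":[[0,0,0],[0.004,0.029,0],[0.006,0.044,0],[0.006,0.044,0],[0.004,0.029,0],[0.0022,0.016,0],[0.0012,0.0089,0],[0,0,0],[0,0,0],[0,0,0]],"twist":[0.0438,0,0,0,0,0,0,0,0,0]}'
python3 - <<'E'
from h import *
todo(633.3,-60.1,38,1.466)
im,P=cloud('side');x,y,z=P[...,0],P[...,1],P[...,2]
for yy,xx,h in((-206,453,75),(-136,457,88),(-66,461,68)):
  m=(abs(x-xx)<40)&(abs(y-yy)<33)&(abs(z-h)<4);print(m.sum(),rect(P[m]) if m.sum()>4 else'')
E
```

```text
clock: 28.7
eef_pos: [461.2, -65.5, 139.3]
eef_rot: [0.001, 0.728, 0.685, 0.001]
force: [0.6, -0.2, 0.8]
opening: 88.2
finger_force: 0.0
clock: 29.95
eef_pos: [632.5, -60.1, 137.5]
eef_rot: [-0.0, 0.743, 0.669, -0.0]
force: [0.6, 0.2, -0.3]
opening: 88.1
finger_force: 0.0
t 29.95 twist -0.0002 then tool mm [ 0.1  0.8 99.5] open 88.1 ff 0.0 F [ 0.6  0.2 -0.3] pos [632.5 -60.1 137.5]
128 (array([ 450.7, -204.7]), array([41.1, 13.8]), 78.3)
74 (array([ 454.3, -134.8]), array([18.3, 16.8]), 33.7)
348 (array([458.5, -64.8]), array([37.9, 36.2]), 89.6)
```

```bash
python3 -m inch '{"travel":[[0,0,0.015],[0,0,0.02],[0,0,0.02],[0,0,0.018],[0,0,0.012],[0,0,0.009],[0,0,0.005],[0,0,0],[0,0,0],[0,0,0]],"twist":[0,0,0,0,0,0,0,0,0,0]}'
python3 -m inch '{"travel":[[0,0,0],[0,0,0],[0,0,0],[0,0,0],[0,0,0],[0,0,0],[0,0,0],[0,0,0],[0,0,0],[0,0,0]],"twist":[0,0,0,0,0,0,0,0,0,0]}' -1 40
python3 -c "
from h import *
todo(465,4.8,38,1.466)"
```

```text
clock: 31.25
eef_pos: [633.6, -60.1, 38.9]
eef_rot: [0.0, 0.743, 0.669, 0.0]
force: [0.3, -0.7, 0.0]
opening: 87.9
finger_force: 0.0
clock: 32.5
eef_pos: [633.5, -60.1, 38.5]
eef_rot: [0.0, 0.743, 0.669, 0.0]
force: [2.5, 0.0, -1.0]
opening: 28.0
finger_force: 40.0
t 32.5 twist 0.0 then tool mm [  47.  -174.4    0.5] open 28.0 ff 39.99386429786682 F [ 2.5  0.  -1. ] pos [633.5 -60.1  38.5]
```

```bash
python3 -m inch '{"travel":[[0,0,-0.01],[0,0,-0.02],[0,0,-0.025],[0,0,-0.025],[0,0,-0.02],[0.009,-0.0333,0],[0.011,-0.0408,0],[0.011,-0.0408,0],[0.009,-0.0334,0],[0.0047,-0.0174,0]],"twist":[0,0,0,0,0,0,0,0,0,0]}'
python3 -m inch '{"travel":[[0.0023,-0.0087,0],[0,0,0],[0,0,0.015],[0,0,0.02],[0,0,0.02],[0,0,0.015],[0,0,0.01],[0,0,0.005],[0,0,0],[0,0,0]],"twist":[0,0,0,0,0,0,0,0,0,0]}'
python3 -c "
from h import *
todo(465,4.8,38.5,1.466)"
```

```text
clock: 33.75
eef_pos: [471.4, 2.2, 138.9]
eef_rot: [-0.0, 0.743, 0.669, -0.0]
force: [0.8, -0.6, -4.7]
opening: 27.6
finger_force: 40.0
clock: 35.0
eef_pos: [465.1, 4.9, 53.8]
eef_rot: [0.0, 0.743, 0.669, 0.0]
force: [0.6, -0.2, -5.3]
opening: 28.0
finger_force: 40.0
t 35.0 twist -0.0 then tool mm [-0.1 -0.1 15.3] open 28.0 ff 39.992852210998535 F [ 0.6 -0.2 -5.3] pos [465.1   4.9  53.8]
```

```bash
python3 -m inch '{"travel":[[0,0,0.005],[0,0,0.004],[0,0,0.002],[0,0,0.002],[0,0,0.001],[0,0,0.001],[0,0,0.0004],[0,0,0],[0,0,0],[0,0,0]],"twist":[0,0,0,0,0,0,0,0,0,0]}'
```

```text
clock: 36.25
eef_pos: [464.7, 4.9, 38.4]
eef_rot: [0.0, 0.743, 0.669, 0.0]
force: [-1.8, -0.2, 6.3]
opening: 27.6
finger_force: 40.0
```

Contact. I'll release, lift, and draw aside for a clear view.

```bash
python3 -m inch '{"travel":[[0,0,0],[0,0,0],[0,0,0],[0,0,0],[0,0,0],[0,0,-0.01],[0,0,-0.02],[0,0,-0.025],[0,0,-0.03],[0,0,-0.03]],"twist":[0,0,0,0,0,0,0,0,0,0]}' 1
python3 -m inch '{"travel":[[0.02,0,-0.02],[0.04,0,-0.02],[0.04,0,-0.02],[0.04,0,0],[0.04,0,0],[0.04,0,0],[0.03,0,0],[0.02,0,0],[0,0,0],[0,0,0]],"twist":[0,0,0,0,0,0,0,0,0,0]}'
python3 - <<'E'
from h import *
im,P=cloud('side');x,y,z=P[...,0],P[...,1],P[...,2]
for yy,xx,h in((-206,453,75),(-136,457,88),(-66,461,68),(5,465,80)):
  m=(abs(x-xx)<40)&(abs(y-yy)<33)&(abs(z-h)<4);print(m.sum(),rect(P[m]) if m.sum()>4 else'')
cv2.imwrite('pics/s3.png',im['pixels'][:,:,::-1])
E
```

```text
clock: 37.5
eef_pos: [464.5, 4.9, 154.5]
eef_rot: [0.0, 0.743, 0.669, 0.0]
force: [0.7, 0.5, -0.2]
opening: 87.6
finger_force: 0.0
clock: 38.75
eef_pos: [492.6, 272.5, 212.9]
eef_rot: [0.0, 0.743, 0.669, -0.0]
force: [-0.5, -0.2, -0.6]
opening: 88.1
finger_force: 0.0
0 
0 
0 
0
```

View pics/s3.png

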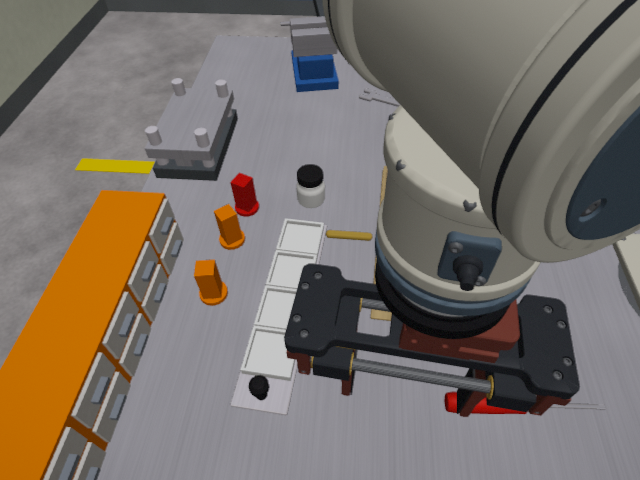

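The gripper hides the rack in the side view, with the empty carrier at (280,300). I'll use the top camera instead.

```bash
python3 - <<'E'
from h import *
im,P=cloud('top');x,y,z=P[...,0],P[...,1],P[...,2]
for yy,xx,h in((-206,453,75),(-136,457,88),(-66,461,68),(5,465,80)):
  m=(abs(x-xx)<40)&(abs(y-yy)<33)&(abs(z-h)<4);print(m.sum(),rect(P[m]) if m.sum()>4 else'')
cv2.imwrite('pics/t3.png',im['pixels'][:,:,::-1])
E
```

```text
357 (array([ 453.8, -205.1]), array([40.2, 13.9]), 78.9)
162 (array([ 458.3, -135.7]), array([16.6, 17.1]), 43.0)
664 (array([461.9, -65.3]), array([36.3, 37.2]), 87.0)
484 (array([465.6,   4.7]), array([27.9, 27.8]), 84.0)
```

View pics/t3.png

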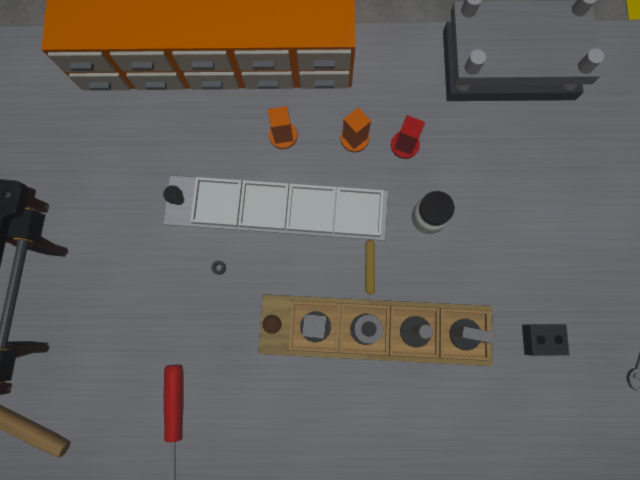

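From the rack knob (271,324) stand square (315,326), drum (368,329), pin (420,331) and blade (470,334). All are upright and centred in their bays, in the order asked.

```bash
python3 -c "
from bench import sign_off
print(sign_off())"
```

```text
the job is handed in; nothing more can be done
None
```

All four punches stand upright in the rack in reversed order (from the rack's knob: square, drum, pin, blade), and the job was handed in at about 39 s on the robot's clock.

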